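Repack the block game and slide its lid shut

TASK

One of the four wooden blocks in the games box was put away standing on its narrow edge and the others have closed in on it. Lay it flat in the row with the others so that nothing sticks up above the rim, then slide the box's lid fully shut over the blocks. Leave the remote and the mug where they are.

Things in the scene. Friction and masses are not known exactly. Their poses are not given: they have to be found in the camera images.
- games_box: Fixed wooden box, two bays. Origin on the table under the open block bay's centre; x across the row of blocks, y along them to the second bay (under the lid at the start, centred y=+129 mm). Bay inside 165 (x) x 122 mm (y), floor 6 mm and rim 32 mm above the table; the walls at x=+-86 mm carry runners to 41 mm. Spans x +-90, y -68 to +197 mm. Table free for 200 mm on the box's -y side.
- lid (a joint): Sliding plywood lid of the box, in m: 0 = fully open (over the second bay), 0.129 = fully shut over the block bay, at a hard stop; it slides towards the box's -y and needs about 2 N to move. Its underside runs 1 mm above the rim, so it stops dead against any block that sticks up.
- lid_grip (a point): Top centre of the dark wooden grip bar in the middle of the lid, 59 mm above the table. The bar is 60 mm long (box x), 14 mm thick (box y) and stands 20 mm above the lid plate (6 mm thick, top 39 mm above the table). The lid's leading edge lies 68 mm to its -y side. Axes as the box's.
- edge_block: Light wooden block, about 75 g, on edge between block_b and block_c, 14 mm above the rim. Origin at its centre; x across its 24 mm thickness, y along its 112 mm length, z along its 40 mm width (up at the start). Flat it needs 40 mm of row: more than its neighbours leave until they are pushed aside towards the walls (four flat blocks fill 160 of the bay's 165 mm).
- block_a: A plain light wooden block, first in the row at the box's -x wall. Same size as the others, 40 x 112 x 24 mm, lying flat (24 mm high, its top 30 mm above the table, 2 mm below the rim). Origin at the block's centre; x across its 40 mm width, y along its 112 mm length, z up through its 24 mm thickness. Loose, about 75 g, slides on the bay floor when pushed.
- block_b: A plain light wooden block, second in the row, on the -x side of the edge block. Same size as the others, 40 x 112 x 24 mm, lying flat (24 mm high, its top 30 mm above the table, 2 mm below the rim). Origin at the block's centre; x across its 40 mm width, y along its 112 mm length, z up through its 24 mm thickness. Loose, about 75 g, slides on the bay floor when pushed.
- block_c: A plain light wooden block, last in the row at the box's +x wall, on the +x side of the edge block. Same size as the others, 40 x 112 x 24 mm, lying flat (24 mm high, its top 30 mm above the table, 2 mm below the rim). Origin at the block's centre; x across its 40 mm width, y along its 112 mm length, z up through its 24 mm thickness. Loose, about 75 g, slides on the bay floor when pushed.
- remote: Bystander: black remote control, 170 x 45 x 18 mm, flat on the table, left or right of the box. Origin under its centre, x along its length.
- mug: Bystander: white mug, 80 mm across, 90 mm high, standing on the table on the other side of the box from the remote. Origin under its centre; its handle points to its own +y.
Mind the look-alikes: they are no part of the job. What is shaped like the block_a but pink or yellow is not meant.

How it is judged:
By the outcome, as a careful person would: the job done as asked, in the order asked, and still so for the second after the job is handed in, with the robot touching nothing.
It also fails if it takes over 72 s, if anything falls off the work surface, if the arm or the gripper's body presses on something with over 40 N, if the wrist force passes 120 N, or if a joint passes its speed limit or range.

ROBOT

A 6-joint arm with a two-finger parallel gripper is mounted at the origin on the work surface. World frame = base frame: x ahead of the robot, y to its left, z up, the work surface at z = 0. Lengths are in m, angles in rad, forces in N, time in s.
With the tool pointing down it reaches from about 0.425 to 0.925 m from the base axis. Payload 12.5 kg.
Tool frame: the origin (TCP) lies at the very end of the fingers, on their centre line; the grasp point (between the pads) lies 19 mm behind it; x points along the fingers, y is the direction in which the jaws open and shut, and the axes are right-handed (so a half turn about x gives the same grasp; the last joint's range is limited). The gripper opens to 85 mm and grips with 20 to 120 N. Pads are 22 mm wide; open, the fingers measure 114 mm over their backs; the gripper's body (76 mm by 85 mm) begins 54 mm behind the grasp point. The pads swing forward as they close: fully open they stand 13 mm farther back than shut.
Start: joints at [1.195, 0.491, 1.559, -0, 1.092, -0.106], TCP at [0.167, 0.602, 0.231] pointing down, gripper open.
Joint ranges: [-3.1, 3.1], [-0.84, 2.19], [0.05, 2.79], [-1.13, 4.28], [0.06, 2.93], [-2.69, 2.69]. Speed limits (rad/s): [2.22, 2.22, 2.79, 3.14, 3.14, 3.14].

INTERFACE

Orientations are given as a 3x3 rotation matrix whose columns are the frame's x, y, z axes.
In Python, from bench import bot, optics gives the robot as it stands.
- The arm moves only by the tool drive_tool, never from a script. Its argument "increments" is a list of rows, each an object of numbers: "rx", "ry", "rz": the turn, a rotation vector about the tool's x, y, z in degrees; "x", "y", "z": the shift along the tool's x, y, z in m; "jaw": the closure, from -1 (fully open) to 1 (shut). In form: [{"rx": .., "ry": .., "rz": .., "x": .., "y": .., "z": .., "jaw": ..}, ...]. A call has 1 to 8 rows; each row shifts and turns the commanded pose from where the row before left it, along the tool's axes as they then stand; what a row does not reach is not made up. A row lasts 1/12 s, in which the tool goes at most 41.7 mm and 7.16 degrees, less where a joint would pass 70% of its speed; a pose out of reach is approached as far as the arm can. A call with a gripper value outside its range is refused whole. The fingers move at their own pace and stop on an object; "force" is the grip in N (left out, the last holds). Time passes only in rows, so rows that do not move let the fingers close. It gives the time, the measured TCP pose, the force and the opening at its end, in the units of the state.
- bot.state(): the state, without advancing time (a new reading comes with each control period).
- optics.snapshot(name): name is "scene" or "top"; returns a dict with "pixels" (384x512x3 uint8, red, green, blue), "range_z" (384x512 float32, m along the optical axis (not along the pixel's ray), 0 where there is no reading), "vfov" (degrees; the focal length in pixels is half the picture's height over the tangent of half this angle, whatever the lens; pixels are square), "cx", "cy" (the principal point, pixels), "R" (3x3) and "t" (3): a world point X has camera coordinates R X + t. Camera axes: x right, y down, z forward; pixel columns grow to the right and rows downward; lengths in m; the calibration is good to about 2 mm. A picture is of the moment at which its call begins.
- bot.hand_in(): hands the job in, once; it reports no verdict.
The state is a dict: "clock": time; "joint_pos": joint angles; "qvel": joint speeds; "joint_torque": joint torques, N m; "tcp_pos": TCP position; "eef_rot": TCP orientation; "ft_force": force on the tool from outside, world axes, zero at the start; "torque": the same for the moment, N m; "width": finger opening in m.
Only numpy, scipy, OpenCV 4.12 (cv2) and the standard library are available. Lean on these libraries where they do the work, as an engineer would, in place of code of your own. Each camera call takes 0.05 s, during which the arm holds its last target. There are 200 camera calls.

## Working session

There is one attempt and no reset: what is moved stays moved. The work goes in short steps, Python scripts to look and compute and a tool call to move; the robot and the scene stay as the last step left them, time stands still between calls to the robot, and variables do not carry over. Pictures are saved under pics/ and viewed, about 8 in all and at most 12, crops included, and the job is handed in when it is done.

Besides the shell and the picture viewer there is one more tool, called after "Request:" as name([rows], argument=value, ...), one row to a line, values as JSON. drive_tool: Moves the arm, as the interface text tells. Its arguments: {"type":"object","properties":{"increments":{"type":"array","items":{"type":"object","properties":{"rx":{"type":"number"},"ry":{"type":"number"},"rz":{"type":"number"},"x":{"type":"number"},"y":{"type":"number"},"z":{"type":"number"},"jaw":{"type":"number"}}}},"force":{"type":"number"}},"required":["increments"]}

```bash
ls; mkdir -p pics; python3 - <<'E'
from bench import bot, optics
import cv2,numpy as np
for n in ("scene","top"):
    s=optics.snapshot(n); np.savez(f"{n}0.npz",**s)
    print(n,s["vfov"],s["cx"],s["cy"],np.round(s["R"],3).tolist(),s["t"])
    cv2.imwrite(f"pics/{n}0.png",s["pixels"][:,:,::-1])
a=cv2.imread("pics/top0.png");cv2.imwrite("pics/top0b.png",cv2.resize(a,(800,600),interpolation=cv2.INTER_CUBIC))
st=bot.state();print(st)
E
```

```text
pics
scene 48.98225730166985 252.48546441829092 186.9120871312575 [[-0.512, 0.859, -0.014], [0.631, 0.365, -0.685], [-0.584, -0.359, -0.728]] [ 0.26180773 -0.28492688  1.76240113]
top 48.07412262338313 259.8057114319103 186.58750359365428 [[-0.028, -0.999, 0.018], [-0.985, 0.024, -0.17], [0.17, -0.022, -0.985]] [0.00389717 0.49228672 1.39674719]
{'clock': 0.1, 'joint_pos': array([ 1.19537793e+00,  4.91490831e-01,  1.55938567e+00,  9.88600512e-06,
        1.09172620e+00, -1.05579841e-01]), 'qvel': array([-0.00096901, -0.00067412, -0.00263141,  0.00039629,  0.00121711,
       -0.00081425]), 'joint_torque': array([ 2.62262482e-03, -6.19445300e+01, -2.62023997e+01, -6.41127463e-05,
        2.90955395e-03,  7.35077663e-06]), 'tcp_pos': array([0.1664986 , 0.60220322, 0.23079241]), 'eef_rot': array([[-3.78510302e-04,  2.66580047e-01,  9.63812708e-01],
       [-9.36491305e-04,  9.63812260e-01, -2.66580291e-01],
       [-9.99999490e-01, -1.00350561e-03, -1.15162974e-04]]), 'ft_force': array([ 0.37513102, -0.30388598,  0.17320973]), 'torque': array([-0.02646287,  0.02990371,  0.0293448 ]), 'width': 0.08558996111207906}
```

View pics/top0b.png

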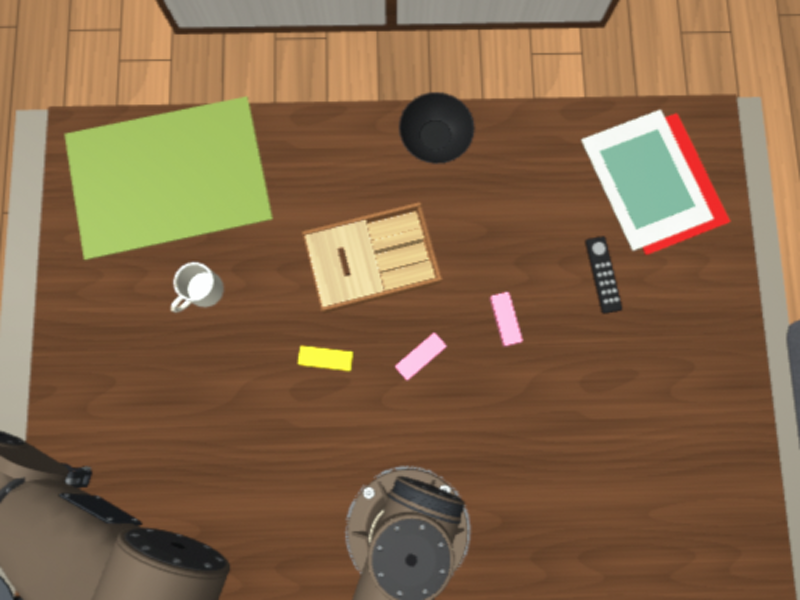

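View pics/scene0.png

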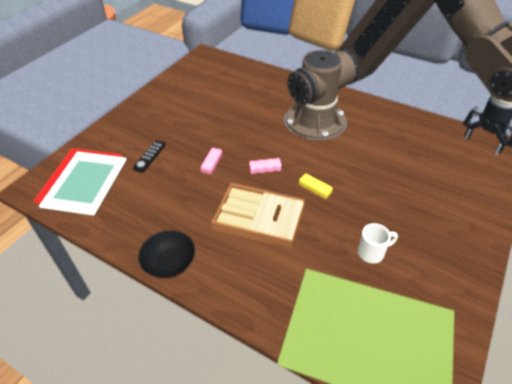

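The top view shows the box at (370,257) of 800x600, with its lid on the left (towards world +y) and the block bay on the right. The mug is at (198,287), the remote at (603,274), and the pink and yellow look-alikes lie outside the box. Next I measure the box.

```bash
cat > h.py <<'E'
import numpy as np,cv2
from bench import bot,optics
def cloud(s):
    h,w=s["range_z"].shape; f=h/2/np.tan(np.radians(float(s["vfov"]))/2)
    u,v=np.meshgrid(np.arange(w),np.arange(h)); d=s["range_z"].astype(float)
    P=np.stack([(u-s["cx"])/f*d,(v-s["cy"])/f*d,d],-1)
    X=(P-s["t"])@s["R"]; X[d==0]=np.nan; return X
def proj(s,X):
    c=np.atleast_2d(X)@np.asarray(s["R"]).T+s["t"]; f=192/np.tan(np.radians(float(s["vfov"]))/2)
    return np.stack([c[:,0]/c[:,2]*f+s["cx"],c[:,1]/c[:,2]*f+s["cy"]],-1)
E
python3 - <<'E'
from h import *
for n in("top","scene"):
    s=np.load(n+"0.npz");X=cloud(s)
    m0=(np.abs(X[...,0]-.60)<.16)&(np.abs(X[...,1]-.05)<.25)
    tz=np.nanmedian(X[...,2][m0&(X[...,2]<.012)])
    m=m0&(X[...,2]>.018)&(X[...,2]<.075)
    k,l,st,c=cv2.connectedComponentsWithStats(m.astype(np.uint8))
    i=1+np.argmax(st[1:,4]);P=X[l==i]
    r=cv2.minAreaRect(P[:,:2].astype(np.float32)*1000)
    print(n,"tablez",tz,len(P),r,"zmax",P[:,2].max())
    b=cv2.boxPoints(r);print(b.round(1).tolist())
    x,y,w,h=st[i,:4];a=s["pixels"][y-6:y+h+6,x-6:x+w+6,::-1]
    print("crop",x-6,y-6)
    cv2.imwrite(f"pics/{n}crop.png",cv2.resize(a,None,fx=6,fy=6,interpolation=cv2.INTER_CUBIC))
a=cv2.imread("pics/topcrop.png");b=cv2.imread("pics/scenecrop.png");print(a.shape,b.shape)
W=max(a.shape[1],b.shape[1]);f=lambda q:cv2.copyMakeBorder(q,0,0,0,W-q.shape[1],cv2.BORDER_CONSTANT)
c=np.vstack([f(a),f(b)]);k=min(1,600/c.shape[0]);cv2.imwrite("pics/both.png",cv2.resize(c,None,fx=k,fy=k))
E
```

```text
top tablez -0.000512619993805271 3976 ((574.8573608398438, 65.3475112915039), (181.66189575195312, 264.885498046875), 13.078701972961426) zmax 0.065290795034837
[[456.3999938964844, 173.8000030517578], [516.4000244140625, -84.19999694824219], [693.2999877929688, -43.099998474121094], [633.4000244140625, 214.89999389648438]]
crop 187 123
scene tablez -0.0004756254595513891 3756 ((577.39111328125, 62.823760986328125), (187.16488647460938, 267.31719970703125), 14.022638320922852) zmax 0.06462660818028303
[[454.20001220703125, 169.8000030517578], [519.0, -89.5], [700.5999755859375, -44.20000076293945], [635.7999877929688, 215.1999969482422]]
crop 205 177
(498, 606, 3) (444, 636, 3)
```

View pics/both.png

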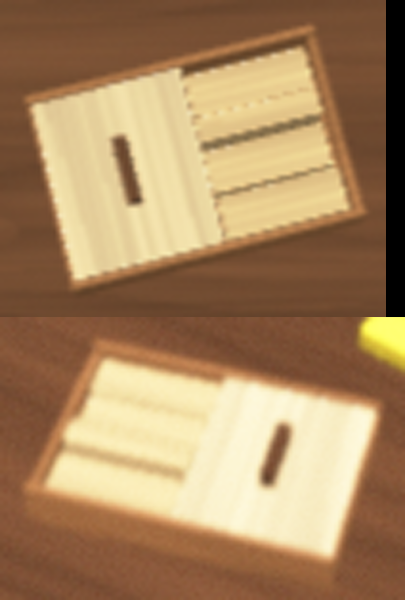

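```bash
cat >> h.py <<'E'
TH=np.radians(13.2); B=np.array([.5895,.0025,0]); 
RB=np.array([[np.cos(TH),-np.sin(TH),0],[np.sin(TH),np.cos(TH),0],[0,0,1]])
def box(X): return (X-B)@RB
def world(b): return B+RB@np.asarray(b,float)
E
python3 - <<'E'
from h import *
for n in("top","scene"):
    s=np.load(n+"0.npz");q=box(cloud(s))*1000
    print(n)
    for y0,y1 in((-50,-25),(-20,5),(10,35)):
        m=(q[...,1]>y0)&(q[...,1]<y1)&(abs(q[...,0])<96)&(q[...,2]>-5)
        p=q[m];b=np.digitize(p[:,0],np.arange(-96,97,4))
        print(y0,[(int(-98+4*i),round(float(np.median(p[b==i,2])))) for i in range(1,49) if (b==i).any()])
    # grip
    m=(abs(q[...,0])<45)&(q[...,1]>100)&(q[...,1]<160)&(q[...,2]>50)
    print("grip",q[m].mean(0),q[m].min(0),q[m].max(0),m.sum())
    m=(q[...,1]>80)&(q[...,1]<110)&(abs(q[...,0])<80);print("lidz",np.median(q[m][:,2]))
    m=(q[...,2]>45)&(abs(q[...,0])<80)&(q[...,1]<60)&(q[...,1]>-66);print("edge top",q[m].mean(0),q[m].min(0),q[m].max(0),m.sum())
    X=cloud(s)
    # mug, remote
    d=X[...,2]; m=(d>.06)&(d<.11)&(abs(X[...,0]-.5)<.15)&(X[...,1]>.3)&(X[...,1]<.5);print("mug",X[m].mean(0),X[m].min(0),X[m].max(0))
# rectified colour of bay plane z=30 from top
s=np.load("top0.npz");xs=np.arange(-95,96,1);ys=np.arange(-75,206,1)
g=np.array([[world([x/1e3,y/1e3,.031]) for y in ys] for x in xs]).reshape(-1,3)
uv=proj(s,g).astype(np.float32).reshape(len(xs),len(ys),2)
im=cv2.remap(np.ascontiguousarray(s["pixels"][:,:,::-1]),uv[...,0],uv[...,1],cv2.INTER_CUBIC)
cv2.imwrite("pics/rect.png",cv2.resize(im,None,fx=2.8,fy=2.8))
G=cv2.cvtColor(im,cv2.COLOR_BGR2GRAY);print("gray prof x", [(int(x),int(v)) for x,v in zip(xs,G[:,35:110].mean(1))][::3])
E
```

```text
top
-50 [(-94, -1), (-90, 13), (-86, 40), (-82, 38), (-78, 29), (-74, 30), (-70, 30), (-66, 29), (-62, 28), (-58, 29), (-54, 29), (-50, 31), (-46, 26), (-42, 28), (-38, 27), (-34, 28), (-30, 30), (-26, 28), (-22, 30), (-18, 29), (-14, 30), (-10, 31), (-6, 27), (-2, 30), (2, 28), (6, 36), (10, 32), (14, 46), (18, 47), (22, 47), (26, 44), (30, 44), (34, 30), (38, 32), (42, 30), (46, 27), (50, 29), (54, 32), (58, 28), (62, 28), (66, 29), (70, 28), (74, 29), (82, 24), (86, 40), (90, 39)]
-20 [(-94, 0), (-90, 14), (-86, 40), (-82, 38), (-78, 27), (-74, 29), (-70, 30), (-66, 31), (-62, 32), (-58, 29), (-54, 32), (-50, 28), (-46, 29), (-42, 29), (-38, 22), (-34, 29), (-30, 29), (-26, 28), (-22, 30), (-18, 29), (-14, 30), (-10, 28), (-6, 31), (-2, 32), (2, 28), (6, 40), (10, 31), (14, 47), (18, 46), (22, 48), (26, 44), (30, 44), (34, 37), (38, 30), (42, 31), (46, 32), (50, 28), (54, 28), (58, 29), (62, 29), (66, 29), (70, 29), (74, 29), (82, 27), (86, 36), (90, 38)]
10 [(-94, -2), (-90, 20), (-86, 41), (-82, 40), (-78, 26), (-74, 27), (-70, 29), (-66, 29), (-62, 30), (-58, 27), (-54, 26), (-
[... 2599 characters left out ...]
-89, 99), (-86, 130), (-83, 140), (-80, 165), (-77, 205), (-74, 207), (-71, 205), (-68, 209), (-65, 212), (-62, 209), (-59, 206), (-56, 207), (-53, 206), (-50, 200), (-47, 197), (-44, 193), (-41, 166), (-38, 145), (-35, 193), (-32, 208), (-29, 206), (-26, 207), (-23, 212), (-20, 211), (-17, 207), (-14, 206), (-11, 207), (-8, 202), (-5, 197), (-2, 195), (1, 178), (4, 129), (7, 111), (10, 135), (13, 186), (16, 198), (19, 198), (22, 202), (25, 207), (28, 210), (31, 212), (34, 207), (37, 204), (40, 207), (43, 205), (46, 207), (49, 212), (52, 210), (55, 206), (58, 206), (61, 206), (64, 200), (67, 197), (70, 196), (73, 176), (76, 110), (79, 75), (82, 80), (85, 108), (88, 133), (91, 123), (94, 98)]
```

View pics/rect.png

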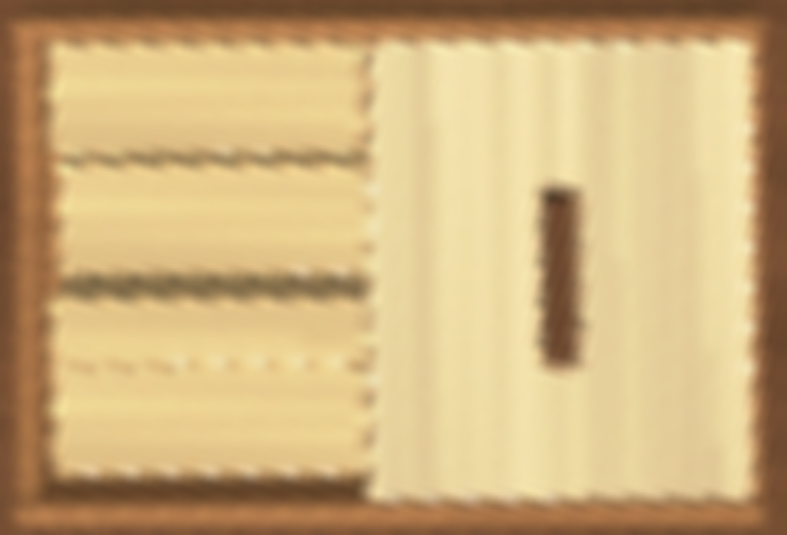

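Rectified box view: block_a is at box x≈-82..-41, block_b at -37..3, the edge block at about 8..32 (top z≈46), block_c at about 34..75 and the grip at about (0,127). These four are the light blocks inside the bay; the pink and yellow ones lie outside it. 

Plan:
1. Grip the raised part of the edge block and use it to push both neighbours to the walls.
2. Lift it out, stand it on the table, topple it flat and regrip it by its width.
3. Lower it into the gap, then slide the lid shut.

Request:
drive_tool([
  {"y": -0.0253, "z": 0.0325, "jaw": -1},
  {"y": -0.0253, "z": 0.0325},
  {"y": -0.0253, "z": 0.0325},
  {"y": -0.0253, "z": 0.0325},
  {"y": -0.0253, "z": 0.0325},
  {"y": -0.0253, "z": 0.0325},
  {"y": -0.0253, "z": 0.0325},
  {"y": -0.0253, "z": 0.0325},
], force=30)

```text
validation failed for argument at $.in...
```

Request:
drive_tool([
  {"y": -0.0253, "z": 0.0325},
  {"y": -0.0253, "z": 0.0325},
  {"y": -0.0253, "z": 0.0325},
  {"y": -0.0253, "z": 0.0325},
  {"y": -0.0253, "z": 0.0325},
  {"y": -0.0253, "z": 0.0325},
  {"y": -0.0253, "z": 0.0325},
  {"y": -0.0253, "z": 0.0325},
])

```text
validation failed for argument at $.in...
```

Request:
drive_tool([
  {"y": -0.025, "z": 0.032},
  {"y": -0.025, "z": 0.032},
  {"rx": 6.8},
  {"rx": 6.8},
  {"rx": 6.8},
  {"rx": 6.8},
  {"rx": 6.8},
  {"rx": 6.8},
])

```text
validation failed for argument at $.in...
```

Request:
drive_tool([
  {"rx": 6.8},
  {"rx": 6.8},
  {"rx": 6.9},
  {"x": 0.03},
  {"x": 0.03},
  {"x": 0.03},
  {},
  {},
])

```text
validation failed for argument at $.in...
```

```bash
cat >> h.py <<'E'
def rep():
    s=bot.state();R=s["eef_rot"]
    print("t",s["clock"],"boxpos mm",(box(s["tcp_pos"])*1000).round(1),"z",s["tcp_pos"][2].round(4),"jawyaw-box",np.degrees(np.arctan2(R[1,1],R[0,1])-TH).round(2),"down",R[:,0].round(3),"F",s["ft_force"].round(1),"w",s["width"].round(4),"j6",s["joint_pos"][5].round(2))
E
python3 -c "
from h import *
rep()"
```

```text
Traceback (most recent call last):
  File "h.py", line 17, in rep
    print("t",s["clock"],"boxpos mm",(box(s["tcp_pos"])*1000).round(1),"z",s["tcp_pos"][2].round(4),"jawyaw-box",np.degrees(np.arctan2(R[1,1],R[0,1])-TH).round(2),"down",R[:,0].round(3),"F",s["ft_force"].round(1),"w",s["width"].round(4),"j6",s["joint_pos"][5].round(2))
                                                                                                                                                                                                                         ^^^^^^^^^^^^^^^^
AttributeError: 'float' object has no attribute 'round'
```

Request:
drive_tool([
  {"rx": 0, "ry": 0, "rz": 0, "x": 0, "y": -0.0253, "z": 0.0325, "jaw": -1},
  {"rx": 0, "ry": 0, "rz": 0, "x": 0, "y": -0.0253, "z": 0.0325, "jaw": -1},
  {"rx": 0, "ry": 0, "rz": 0, "x": 0, "y": -0.0253, "z": 0.0325, "jaw": -1},
  {"rx": 0, "ry": 0, "rz": 0, "x": 0, "y": -0.0253, "z": 0.0325, "jaw": -1},
  {"rx": 0, "ry": 0, "rz": 0, "x": 0, "y": -0.0253, "z": 0.0325, "jaw": -1},
  {"rx": 0, "ry": 0, "rz": 0, "x": 0, "y": -0.0253, "z": 0.0325, "jaw": -1},
  {"rx": 0, "ry": 0, "rz": 0, "x": 0, "y": -0.0253, "z": 0.0325, "jaw": -1},
  {"rx": 0, "ry": 0, "rz": 0, "x": 0, "y": -0.0253, "z": 0.0325, "jaw": -1},
], force=30)

```text
clock: 0.77
tcp_pos: [0.3639, 0.3362, 0.2313]
eef_rot: [[-0.0, 0.266, 0.964], [-0.0, 0.964, -0.266], [-1.0, -0.0, -0.0]]
ft_force: [-0.1, 1.0, -0.4]
width: 0.0851
```

```bash
sed -i 's/s\["width"\].round(4)/round(float(s["width"]),4)/; s/s\["joint_pos"\]\[5\].round(2)/s["joint_pos"].round(2)/' h.py
python3 -c "
from h import *
rep()"
```

```text
t 0.7667 boxpos mm [-143.5  376.4  231.3] z 0.2313 jawyaw-box 61.36 down [-0. -0. -1.] F [-0.1  1.  -0.4] w 0.0851 j6 [ 0.61  0.31  1.87  0.    0.97 -0.69]
```

Request:
drive_tool([
  {"rx": 0, "ry": 0, "rz": 0, "x": 0, "y": -0.0253, "z": 0.0325, "jaw": -1},
  {"rx": 0, "ry": 0, "rz": 0, "x": 0, "y": -0.0253, "z": 0.0325, "jaw": -1},
  {"rx": 0, "ry": 0, "rz": 0, "x": 0, "y": -0.0253, "z": 0.0325, "jaw": -1},
  {"rx": 0, "ry": 0, "rz": 0, "x": 0, "y": -0.0253, "z": 0.0325, "jaw": -1},
  {"rx": 0, "ry": 0, "rz": 0, "x": 0, "y": -0.0253, "z": 0.0325, "jaw": -1},
  {"rx": 0, "ry": 0, "rz": 0, "x": 0, "y": -0.0253, "z": 0.0325, "jaw": -1},
  {"rx": 0, "ry": 0, "rz": 0, "x": 0, "y": -0.0253, "z": 0.0325, "jaw": -1},
  {"rx": 0, "ry": 0, "rz": 0, "x": 0, "y": -0.0253, "z": 0.0325, "jaw": -1},
])

```text
clock: 1.43
tcp_pos: [0.5606, 0.0717, 0.2311]
eef_rot: [[-0.0, 0.267, 0.964], [0.0, 0.964, -0.267], [-1.0, 0.0, -0.0]]
ft_force: [0.7, 0.9, 0.0]
width: 0.0856
```

Request:
drive_tool([
  {"rx": 0, "ry": 0, "rz": 0, "x": 0, "y": -0.0253, "z": 0.0325, "jaw": -1},
  {"rx": 0, "ry": 0, "rz": 0, "x": 0, "y": -0.0253, "z": 0.0325, "jaw": -1},
  {"rx": 6.8, "ry": 0, "rz": 0, "x": 0, "y": 0, "z": 0, "jaw": -1},
  {"rx": 6.8, "ry": 0, "rz": 0, "x": 0, "y": 0, "z": 0, "jaw": -1},
  {"rx": 6.8, "ry": 0, "rz": 0, "x": 0, "y": 0, "z": 0, "jaw": -1},
  {"rx": 6.8, "ry": 0, "rz": 0, "x": 0, "y": 0, "z": 0, "jaw": -1},
  {"rx": 6.8, "ry": 0, "rz": 0, "x": 0, "y": 0, "z": 0, "jaw": -1},
  {"rx": 6.8, "ry": 0, "rz": 0, "x": 0, "y": 0, "z": 0, "jaw": -1},
])

```text
clock: 2.1
tcp_pos: [0.6089, 0.0075, 0.2309]
eef_rot: [[-0.001, 0.835, 0.55], [0.0, 0.55, -0.835], [-1.0, -0.001, -0.001]]
ft_force: [-0.7, 0.0, 0.2]
width: 0.0855
```

Request:
drive_tool([
  {"rx": 6.8, "ry": 0, "rz": 0, "x": 0, "y": 0, "z": 0, "jaw": -1},
  {"rx": 6.8, "ry": 0, "rz": 0, "x": 0, "y": 0, "z": 0, "jaw": -1},
  {"rx": 6.9, "ry": 0, "rz": 0, "x": 0, "y": 0, "z": 0, "jaw": -1},
  {"rx": 0, "ry": 0, "rz": 0, "x": 0.03, "y": 0, "z": 0, "jaw": -1},
  {"rx": 0, "ry": 0, "rz": 0, "x": 0.03, "y": 0, "z": 0, "jaw": -1},
  {"rx": 0, "ry": 0, "rz": 0, "x": 0.03, "y": 0, "z": 0, "jaw": -1},
  {"rx": 0, "ry": 0, "rz": 0, "x": 0.03, "y": 0, "z": 0, "jaw": -1},
  {"rx": 0, "ry": 0, "rz": 0, "x": 0, "y": 0, "z": 0, "jaw": -1},
])

```text
clock: 2.77
tcp_pos: [0.6065, 0.0078, 0.106]
eef_rot: [[-0.009, 0.973, 0.229], [0.001, 0.229, -0.973], [-1.0, -0.008, -0.003]]
ft_force: [-0.8, 0.6, -1.7]
width: 0.0855
```

```bash
python3 -c "
from h import *
rep()"
```

```text
t 2.7667 boxpos mm [ 17.7   1.2 106. ] z 0.106 jawyaw-box 0.04 down [-0.009  0.001 -1.   ] F [-0.8  0.6 -1.7] w 0.0855 j6 [-0.1   0.61  1.72  0.    0.82 -0.33]
```

Request:
drive_tool([
  {"rx": 0, "ry": 0, "rz": 0, "x": 0.02, "y": 0.0015, "z": 0, "jaw": -1},
  {"rx": 0, "ry": 0, "rz": 0, "x": 0.02, "y": 0, "z": 0, "jaw": -1},
  {"rx": 0, "ry": 0, "rz": 0, "x": 0.015, "y": 0, "z": 0, "jaw": -1},
  {"rx": 0, "ry": 0, "rz": 0, "x": 0.005, "y": 0, "z": 0, "jaw": -1},
  {"rx": 0, "ry": 0, "rz": 0, "x": 0, "y": 0, "z": 0, "jaw": -1},
  {"rx": 0, "ry": 0, "rz": 0, "x": 0, "y": 0, "z": 0, "jaw": -1},
])

```text
clock: 3.27
tcp_pos: [0.611, 0.0079, 0.0525]
eef_rot: [[0.001, 0.973, 0.229], [-0.0, 0.229, -0.973], [-1.0, 0.001, 0.0]]
ft_force: [-1.2, 0.3, 0.4]
width: 0.0855
```

```bash
python3 -c "
from h import *
rep()"
```

```text
t 3.2667 boxpos mm [22.2  0.3 52.5] z 0.0525 jawyaw-box 0.04 down [ 0.001 -0.    -1.   ] F [-1.2  0.3  0.4] w 0.0855 j6 [-0.1   0.69  1.75  0.    0.7  -0.33]
```

Request:
drive_tool([
  {"rx": 0, "ry": 0, "rz": 0, "x": 0.0095, "y": -0.0015, "z": 0, "jaw": -1},
  {"rx": 0, "ry": 0, "rz": 0, "x": 0.01, "y": 0, "z": 0, "jaw": -1},
  {"rx": 0, "ry": 0, "rz": 0, "x": 0, "y": 0, "z": 0, "jaw": -1},
  {"rx": 0, "ry": 0, "rz": 0, "x": 0, "y": 0, "z": 0, "jaw": -1},
])

```text
clock: 3.6
tcp_pos: [0.6087, 0.0076, 0.0313]
eef_rot: [[-0.001, 0.973, 0.229], [0.0, 0.229, -0.973], [-1.0, -0.001, -0.0]]
ft_force: [-0.5, -0.7, 0.4]
width: 0.0854
```

Request:
drive_tool([
  {"rx": 0, "ry": 0, "rz": 0, "x": 0, "y": 0, "z": 0, "jaw": 1},
  {"rx": 0, "ry": 0, "rz": 0, "x": 0, "y": 0, "z": 0, "jaw": 1},
  {"rx": 0, "ry": 0, "rz": 0, "x": 0, "y": 0, "z": 0, "jaw": 1},
  {"rx": 0, "ry": 0, "rz": 0, "x": 0, "y": 0, "z": 0, "jaw": 1},
  {"rx": 0, "ry": 0, "rz": 0, "x": 0, "y": 0, "z": 0, "jaw": 1},
  {"rx": 0, "ry": 0, "rz": 0, "x": 0, "y": 0, "z": 0, "jaw": 1},
  {"rx": 0, "ry": 0, "rz": 0, "x": 0, "y": 0, "z": 0, "jaw": 1},
  {"rx": 0, "ry": 0, "rz": 0, "x": 0, "y": 0, "z": 0, "jaw": 1},
])

```text
clock: 4.27
tcp_pos: [0.6092, 0.0076, 0.032]
eef_rot: [[0.0, 0.973, 0.229], [0.0, 0.229, -0.973], [-1.0, 0.0, 0.0]]
ft_force: [-0.4, 0.1, 3.4]
width: 0.0232
```

```bash
python3 -c "
from h import *
rep()"
```

```text
t 4.2667 boxpos mm [20.3  0.4 32. ] z 0.032 jawyaw-box 0.04 down [ 0.  0. -1.] F [-0.4  0.1  3.4] w 0.0232 j6 [-0.1   0.72  1.76  0.    0.66 -0.33]
```

Request:
drive_tool([
  {"rx": 0, "ry": 0, "rz": 0, "x": -0.0015, "y": 0, "z": 0, "jaw": 1},
  {"rx": 0, "ry": 0, "rz": 0, "x": 0, "y": 0.003, "z": 0, "jaw": 1},
  {"rx": 0, "ry": 0, "rz": 0, "x": 0, "y": 0.003, "z": 0, "jaw": 1},
  {"rx": 0, "ry": 0, "rz": 0, "x": 0, "y": 0.003, "z": 0, "jaw": 1},
  {"rx": 0, "ry": 0, "rz": 0, "x": 0, "y": 0, "z": 0, "jaw": 1},
  {"rx": 0, "ry": 0, "rz": 0, "x": 0, "y": 0, "z": 0, "jaw": 1},
])

```text
clock: 4.77
tcp_pos: [0.618, 0.0097, 0.0331]
eef_rot: [[0.0, 0.973, 0.229], [0.0, 0.229, -0.973], [-1.0, 0.0, -0.0]]
ft_force: [0.9, -1.0, -0.5]
width: 0.0233
```

Request:
drive_tool([
  {"rx": 0, "ry": 0, "rz": 0, "x": 0, "y": 0.001, "z": 0, "jaw": 1},
  {"rx": 0, "ry": 0, "rz": 0, "x": 0, "y": 0.001, "z": 0, "jaw": 1},
  {"rx": 0, "ry": 0, "rz": 0, "x": 0, "y": 0, "z": 0, "jaw": 1},
  {"rx": 0, "ry": 0, "rz": 0, "x": 0, "y": 0, "z": 0, "jaw": 1},
])

```text
clock: 5.1
tcp_pos: [0.6196, 0.0101, 0.0332]
eef_rot: [[-0.0, 0.973, 0.229], [0.0, 0.229, -0.973], [-1.0, -0.0, -0.0]]
ft_force: [-0.2, -1.2, -0.8]
width: 0.023
```

```bash
python3 -c "
from h import *
rep()"
```

```text
t 5.1 boxpos mm [31.1  0.5 33.2] z 0.0332 jawyaw-box 0.04 down [-0.  0. -1.] F [-0.2 -1.2 -0.8] w 0.023 j6 [-0.09  0.73  1.73  0.    0.68 -0.32]
```

Request:
drive_tool([
  {"rx": 0, "ry": 0, "rz": 0, "x": 0, "y": 0.001, "z": 0, "jaw": 1},
  {"rx": 0, "ry": 0, "rz": 0, "x": 0, "y": 0, "z": 0, "jaw": 1},
  {"rx": 0, "ry": 0, "rz": 0, "x": 0, "y": 0, "z": 0, "jaw": 1},
])

```text
clock: 5.35
tcp_pos: [0.6198, 0.0102, 0.0332]
eef_rot: [[-0.002, 0.973, 0.229], [-0.0, 0.229, -0.973], [-1.0, -0.002, -0.001]]
ft_force: [-4.2, -2.6, 1.5]
width: 0.0231
```

Request:
drive_tool([
  {"rx": 0, "ry": 0, "rz": 0, "x": 0, "y": 0.001, "z": 0, "jaw": 1},
  {"rx": 0, "ry": 0, "rz": 0, "x": 0, "y": 0, "z": 0, "jaw": 1},
  {"rx": 0, "ry": 0, "rz": 0, "x": 0, "y": 0, "z": 0, "jaw": 1},
])

```text
clock: 5.6
tcp_pos: [0.6199, 0.0102, 0.0331]
eef_rot: [[-0.004, 0.973, 0.229], [-0.0, 0.229, -0.973], [-1.0, -0.004, -0.001]]
ft_force: [-8.9, -4.4, 4.5]
width: 0.0233
```

Request:
drive_tool([
  {"rx": 0, "ry": 0, "rz": 0, "x": 0, "y": -0.004, "z": 0, "jaw": 1},
  {"rx": 0, "ry": 0, "rz": 0, "x": 0, "y": -0.004, "z": 0, "jaw": 1},
  {"rx": 0, "ry": 0, "rz": 0, "x": 0, "y": -0.004, "z": 0, "jaw": 1},
  {"rx": 0, "ry": 0, "rz": 0, "x": 0, "y": -0.004, "z": 0, "jaw": 1},
  {"rx": 0, "ry": 0, "rz": 0, "x": 0, "y": -0.003, "z": 0, "jaw": 1},
  {"rx": 0, "ry": 0, "rz": 0, "x": 0, "y": -0.002, "z": 0, "jaw": 1},
  {"rx": 0, "ry": 0, "rz": 0, "x": 0, "y": 0, "z": 0, "jaw": 1},
  {"rx": 0, "ry": 0, "rz": 0, "x": 0, "y": 0, "z": 0, "jaw": 1},
])

```text
clock: 6.27
tcp_pos: [0.6012, 0.0058, 0.0333]
eef_rot: [[0.0, 0.973, 0.229], [0.0, 0.229, -0.973], [-1.0, 0.0, -0.0]]
ft_force: [1.2, -0.4, -0.9]
width: 0.0229
```

Request:
drive_tool([
  {"rx": 0, "ry": 0, "rz": 0, "x": 0, "y": -0.001, "z": 0, "jaw": 1},
  {"rx": 0, "ry": 0, "rz": 0, "x": 0, "y": 0, "z": 0, "jaw": 1},
  {"rx": 0, "ry": 0, "rz": 0, "x": 0, "y": 0, "z": 0, "jaw": 1},
])

```text
clock: 6.52
tcp_pos: [0.6004, 0.0055, 0.0333]
eef_rot: [[0.0, 0.973, 0.229], [0.0, 0.229, -0.973], [-1.0, 0.0, -0.0]]
ft_force: [0.2, -0.8, 0.0]
width: 0.0232
```

Request:
drive_tool([
  {"rx": 0, "ry": 0, "rz": 0, "x": 0, "y": -0.001, "z": 0, "jaw": 1},
  {"rx": 0, "ry": 0, "rz": 0, "x": 0, "y": 0, "z": 0, "jaw": 1},
  {"rx": 0, "ry": 0, "rz": 0, "x": 0, "y": 0, "z": 0, "jaw": 1},
])

```text
clock: 6.77
tcp_pos: [0.5995, 0.0053, 0.0333]
eef_rot: [[0.001, 0.973, 0.229], [0.0, 0.229, -0.973], [-1.0, 0.001, 0.0]]
ft_force: [2.4, 1.5, -0.2]
width: 0.0232
```

```bash
python3 -c "
from h import *
rep()"
```

```text
t 6.7667 boxpos mm [10.4  0.5 33.3] z 0.0333 jawyaw-box 0.04 down [ 0.001  0.    -1.   ] F [ 2.4  1.5 -0.2] w 0.0232 j6 [-0.1   0.71  1.78  0.    0.65 -0.33]
```

Request:
drive_tool([
  {"rx": 0, "ry": 0, "rz": 0, "x": 0, "y": 0.005, "z": 0, "jaw": 1},
  {"rx": 0, "ry": 0, "rz": 0, "x": -0.015, "y": 0.005, "z": 0, "jaw": 1},
  {"rx": 0, "ry": 0, "rz": 0, "x": -0.03, "y": 0, "z": 0, "jaw": 1},
  {"rx": 0, "ry": 0, "rz": 0, "x": -0.03, "y": 0, "z": 0, "jaw": 1},
  {"rx": 0, "ry": 0, "rz": 0, "x": 0, "y": 0, "z": 0.03, "jaw": 1},
  {"rx": 0, "ry": 0, "rz": 0, "x": 0, "y": 0, "z": 0.035, "jaw": 1},
  {"rx": 0, "ry": 0, "rz": 0, "x": 0, "y": 0, "z": 0.035, "jaw": 1},
  {"rx": 0, "ry": 0, "rz": 0, "x": 0, "y": 0, "z": 0.035, "jaw": 1},
])

```text
clock: 7.43
tcp_pos: [0.6402, -0.1251, 0.1086]
eef_rot: [[-0.0, 0.973, 0.23], [0.0, 0.23, -0.973], [-1.0, -0.0, -0.0]]
ft_force: [0.9, 0.4, -1.0]
width: 0.0231
```

Request:
drive_tool([
  {"rx": 0, "ry": 0, "rz": 0, "x": 0, "y": 0, "z": 0.015, "jaw": 1},
  {"rx": 0, "ry": 0, "rz": 0, "x": 0.03, "y": 0, "z": 0, "jaw": 1},
  {"rx": 0, "ry": 0, "rz": 0, "x": 0.03, "y": 0, "z": 0, "jaw": 1},
  {"rx": 0, "ry": 0, "rz": 0, "x": 0.015, "y": 0, "z": 0, "jaw": 1},
  {"rx": 0, "ry": 0, "rz": 0, "x": 0, "y": 0, "z": 0, "jaw": 1},
  {"rx": 0, "ry": 0, "rz": 0, "x": 0, "y": 0, "z": 0, "jaw": 1},
])

```text
clock: 7.93
tcp_pos: [0.6432, -0.1381, 0.0328]
eef_rot: [[-0.002, 0.973, 0.229], [0.001, 0.229, -0.973], [-1.0, -0.001, -0.001]]
ft_force: [-0.4, 0.8, -0.4]
width: 0.023
```

```bash
python3 -c "
from h import *
rep()
s=optics.snapshot('scene');a=s['pixels'][130:280,150:350,::-1];cv2.imwrite('pics/s1.png',cv2.resize(a,(800,600),interpolation=cv2.INTER_CUBIC))"
```

```text
t 7.9333 boxpos mm [  20.2 -149.2   32.8] z 0.0328 jawyaw-box 0.05 down [-0.002  0.001 -1.   ] F [-0.4  0.8 -0.4] w 0.023 j6 [-0.31  0.77  1.63  0.    0.75 -0.54]
```

View pics/s1.png

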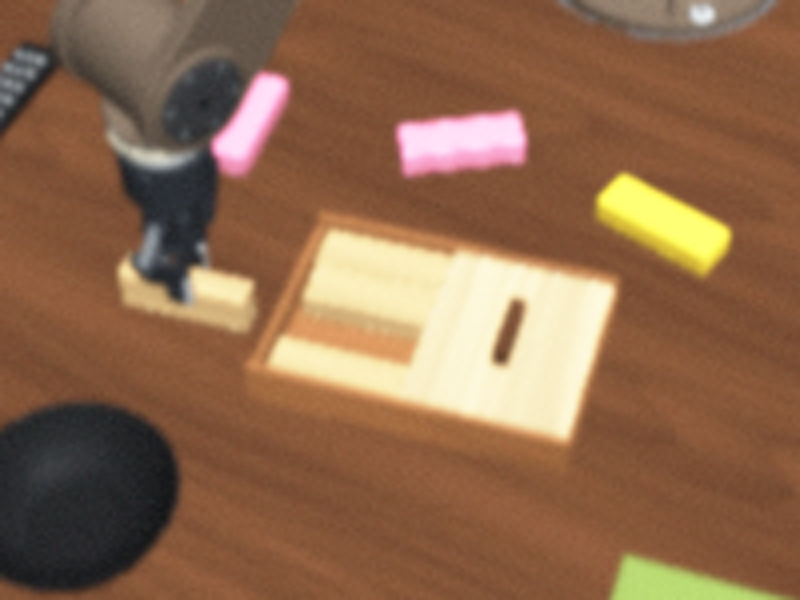

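The edge block is held upright at (185,295) beside the box, and the gap between b and c is clear at about (360,340). I set it down, open, and topple it.

Request:
drive_tool([
  {"rx": 0, "ry": 0, "rz": 0, "x": 0.004, "y": 0, "z": 0, "jaw": 1},
  {"rx": 0, "ry": 0, "rz": 0, "x": 0.002, "y": 0, "z": 0, "jaw": 1},
  {"rx": 0, "ry": 0, "rz": 0, "x": 0, "y": 0, "z": 0, "jaw": 1},
  {"rx": 0, "ry": 0, "rz": 0, "x": 0, "y": 0, "z": 0, "jaw": 1},
])

```text
clock: 8.32
tcp_pos: [0.6435, -0.1384, 0.0278]
eef_rot: [[0.001, 0.973, 0.229], [-0.0, 0.229, -0.973], [-1.0, 0.001, 0.0]]
ft_force: [-1.1, 1.2, -0.4]
width: 0.0228
```

Request:
drive_tool([
  {"rx": 0, "ry": 0, "rz": 0, "x": 0, "y": 0, "z": 0, "jaw": -1},
  {"rx": 0, "ry": 0, "rz": 0, "x": 0, "y": 0, "z": 0, "jaw": -1},
  {"rx": 0, "ry": 0, "rz": 0, "x": 0, "y": 0, "z": 0, "jaw": -1},
  {"rx": 0, "ry": 0, "rz": 0, "x": 0, "y": 0, "z": 0, "jaw": -1},
  {"rx": 0, "ry": 0, "rz": 0, "x": 0, "y": 0, "z": 0, "jaw": -1},
  {"rx": 0, "ry": 0, "rz": 0, "x": 0, "y": 0, "z": 0, "jaw": -1},
  {"rx": 0, "ry": 0, "rz": 0, "x": -0.003, "y": 0, "z": 0, "jaw": -1},
])

```text
clock: 8.9
tcp_pos: [0.6431, -0.1384, 0.0299]
eef_rot: [[-0.001, 0.973, 0.229], [0.0, 0.229, -0.973], [-1.0, -0.001, -0.001]]
ft_force: [-0.6, -0.6, -0.2]
width: 0.0853
```

```bash
python3 -c "
from h import *
rep()"
```

```text
t 8.9 boxpos mm [  20.1 -149.4   29.9] z 0.0299 jawyaw-box 0.04 down [-0.001  0.    -1.   ] F [-0.6 -0.6 -0.2] w 0.0853 j6 [-0.31  0.77  1.63  0.    0.74 -0.54]
```

Request:
drive_tool([
  {"rx": 0, "ry": 0, "rz": 0, "x": 0.01, "y": 0, "z": 0, "jaw": -1},
  {"rx": 0, "ry": 0, "rz": 0, "x": 0, "y": 0.014, "z": 0, "jaw": -1},
  {"rx": 0, "ry": 0, "rz": 0, "x": 0, "y": 0.01, "z": 0, "jaw": -1},
  {"rx": 0, "ry": 0, "rz": 0, "x": 0, "y": 0.01, "z": 0, "jaw": -1},
  {"rx": 0, "ry": 0, "rz": 0, "x": 0, "y": 0.01, "z": 0, "jaw": -1},
  {"rx": 0, "ry": 0, "rz": 0, "x": 0, "y": 0.01, "z": 0, "jaw": -1},
  {"rx": 0, "ry": 0, "rz": 0, "x": 0, "y": 0, "z": 0, "jaw": -1},
  {"rx": 0, "ry": 0, "rz": 0, "x": 0, "y": 0, "z": 0, "jaw": -1},
])

```text
clock: 9.57
tcp_pos: [0.6957, -0.1259, 0.0195]
eef_rot: [[-0.001, 0.973, 0.229], [0.0, 0.229, -0.973], [-1.0, -0.001, -0.0]]
ft_force: [-0.2, -0.4, 0.2]
width: 0.0855
```

```bash
python3 -c "
from h import *
rep()
s=optics.snapshot('scene');a=s['pixels'][130:280,150:350,::-1];cv2.imwrite('pics/s2.png',cv2.resize(a,(800,600),interpolation=cv2.INTER_CUBIC))
q=box(cloud(s))*1000;m=(abs(q[...,1]+150)<80)&(abs(q[...,0]-40)<80)&(q[...,2]>12)&(q[...,2]<32);p=q[m];print(p.min(0),p.max(0))"
```

```text
t 9.5667 boxpos mm [  74.  -149.2   19.5] z 0.0195 jawyaw-box 0.06 down [-0.001  0.    -1.   ] F [-0.2 -0.4  0.2] w 0.0855 j6 [-0.27  0.84  1.49  0.    0.81 -0.5 ]
[ -29.09038087 -194.71105624   12.19915391] [ 92.28742286 -70.13664153  31.7962698 ]
```

View pics/s2.png

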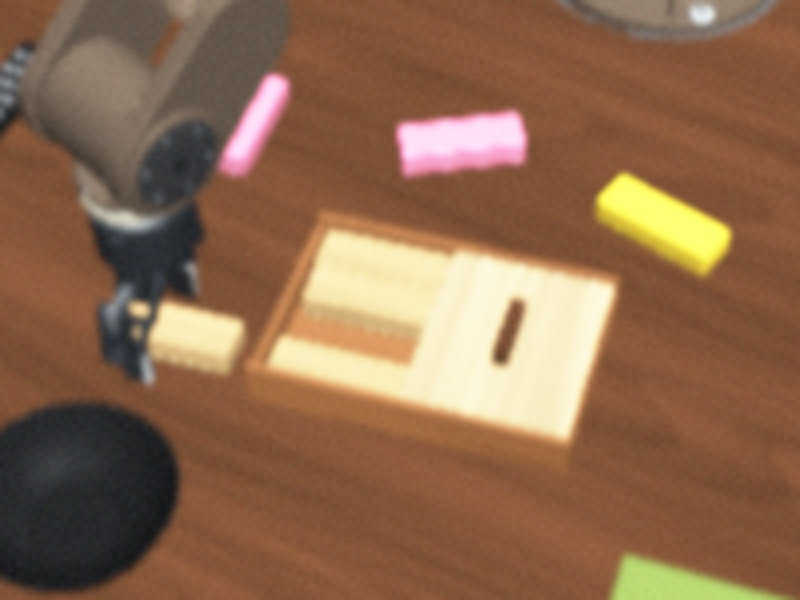

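The block has toppled flat at (190,335). I raise the tool and measure the block's position.

Request:
drive_tool([
  {"rx": 0, "ry": 0, "rz": 0, "x": -0.03, "y": 0, "z": 0, "jaw": -1},
  {"rx": 0, "ry": 0, "rz": 0, "x": -0.03, "y": 0, "z": 0, "jaw": -1},
  {"rx": 0, "ry": 0, "rz": 0, "x": -0.03, "y": 0, "z": 0, "jaw": -1},
  {"rx": 0, "ry": 0, "rz": 0, "x": 0, "y": 0, "z": 0, "jaw": -1},
])

```text
clock: 9.95
tcp_pos: [0.6976, -0.1269, 0.1164]
eef_rot: [[0.008, 0.973, 0.229], [-0.002, 0.229, -0.973], [-1.0, 0.007, 0.004]]
ft_force: [0.2, 0.4, 0.1]
width: 0.0851
```

```bash
python3 -c "
from h import *
rep()
for n in('scene','top'):
    s=optics.snapshot(n)
    q=box(cloud(s))*1000;m=(q[...,1]<-74)&(q[...,1]>-225)&(abs(q[...,0]-40)<80)&(q[...,2]>17)&(q[...,2]<32);p=q[m];print(n,len(p))
    if len(p)>20: print(p.min(0),p.max(0),cv2.minAreaRect(p[:,:2].astype(np.float32)),np.median(p[:,2]),np.percentile(p[:,0],[3,50,97]))
"
```

```text
t 9.95 boxpos mm [  75.7 -150.6  116.4] z 0.1164 jawyaw-box 0.03 down [ 0.008 -0.002 -1.   ] F [0.2 0.4 0.1] w 0.0851 j6 [-0.27  0.72  1.44  0.    0.97 -0.5 ]
scene 338
[  31.65479019 -208.54988181   17.04070953] [ 77.87292018 -94.10796904  30.39459371] ((54.67119598388672, -151.31103515625), (46.14366149902344, 114.47283935546875), 0.16078846156597137) 23.65245636749924 [36.61269623 57.73434316 75.57093723]
top 0
```

Request:
drive_tool([
  {"rx": 0, "ry": 0, "rz": 0, "x": 0.02, "y": -0.0195, "z": 0.001, "jaw": -1},
  {"rx": 0, "ry": 0, "rz": 0, "x": 0.03, "y": 0, "z": 0, "jaw": -1},
  {"rx": 0, "ry": 0, "rz": 0, "x": 0.03, "y": 0, "z": 0, "jaw": -1},
  {"rx": 0, "ry": 0, "rz": 0, "x": 0.015, "y": 0, "z": 0, "jaw": -1},
  {"rx": 0, "ry": 0, "rz": 0, "x": 0, "y": 0, "z": 0, "jaw": -1},
  {"rx": 0, "ry": 0, "rz": 0, "x": 0, "y": 0, "z": 0, "jaw": -1},
  {"rx": 0, "ry": 0, "rz": 0, "x": 0, "y": 0, "z": 0, "jaw": -1},
])

```text
clock: 10.63
tcp_pos: [0.6778, -0.1316, 0.0163]
eef_rot: [[0.001, 0.973, 0.229], [-0.0, 0.229, -0.973], [-1.0, 0.001, 0.001]]
ft_force: [0.3, 0.2, 0.6]
width: 0.0853
```

```bash
python3 -c "
from h import *
rep()"
```

```text
t 10.6333 boxpos mm [  55.4 -150.8   16.3] z 0.0163 jawyaw-box 0.05 down [ 0.001 -0.    -1.   ] F [0.3 0.2 0.6] w 0.0853 j6 [-0.29  0.82  1.54  0.    0.77 -0.52]
```

Request:
drive_tool([
  {"rx": 0, "ry": 0, "rz": 0, "x": 0.005, "y": 0, "z": 0, "jaw": -1},
  {"rx": 0, "ry": 0, "rz": 0, "x": 0, "y": 0, "z": 0, "jaw": -1},
  {"rx": 0, "ry": 0, "rz": 0, "x": 0, "y": 0, "z": 0, "jaw": 1},
  {"rx": 0, "ry": 0, "rz": 0, "x": 0, "y": 0, "z": 0, "jaw": 1},
  {"rx": 0, "ry": 0, "rz": 0, "x": 0, "y": 0, "z": 0, "jaw": 1},
  {"rx": 0, "ry": 0, "rz": 0, "x": 0, "y": 0, "z": 0, "jaw": 1},
  {"rx": 0, "ry": 0, "rz": 0, "x": 0, "y": 0, "z": 0, "jaw": 1},
  {"rx": 0, "ry": 0, "rz": 0, "x": 0, "y": 0, "z": 0, "jaw": 1},
])

```text
clock: 11.3
tcp_pos: [0.6774, -0.1315, 0.0107]
eef_rot: [[0.001, 0.973, 0.229], [-0.0, 0.229, -0.973], [-1.0, 0.001, 0.0]]
ft_force: [-0.1, -0.7, 4.9]
width: 0.0395
```

Request:
drive_tool([
  {"rx": 0, "ry": 0, "rz": 0, "x": 0, "y": 0, "z": 0, "jaw": 1},
  {"rx": 0, "ry": 0, "rz": 0, "x": 0, "y": 0, "z": 0, "jaw": 1},
  {"rx": 0, "ry": 0, "rz": 0, "x": -0.02, "y": 0, "z": 0, "jaw": 1},
  {"rx": 0, "ry": 0, "rz": 0, "x": -0.03, "y": 0, "z": 0, "jaw": 1},
  {"rx": 0, "ry": 0, "rz": 0, "x": -0.03, "y": 0, "z": 0, "jaw": 1},
  {"rx": 0, "ry": 0, "rz": 0, "x": 0, "y": 0, "z": 0, "jaw": 1},
])

```text
clock: 11.8
tcp_pos: [0.6793, -0.1321, 0.0958]
eef_rot: [[0.007, 0.973, 0.229], [-0.002, 0.229, -0.973], [-1.0, 0.006, 0.004]]
ft_force: [1.1, -0.6, -0.1]
width: 0.0392
```

```bash
python3 -c "
from h import *
rep()
s=optics.snapshot('scene')
q=box(cloud(s))*1000;T=box(bot.state()['tcp_pos'])*1000
m=(abs(q[...,0]-T[0])<28)&(abs(abs(q[...,1]-T[1])-40)<30)&(q[...,2]>T[2]-20);p=q[m]
for d in(-50,-40,40,50):
  r=p[abs(p[:,1]-T[1]-d)<6];print(d,len(r),r.min(0),r.max(0),np.median(r,0))
print(p.min(0),p.max(0))"
```

```text
t 11.8 boxpos mm [  56.7 -151.5   95.8] z 0.0958 jawyaw-box 0.05 down [ 0.007 -0.002 -1.   ] F [ 1.1 -0.6 -0.1] w 0.0392 j6 [-0.29  0.72  1.51  0.    0.9  -0.52]
-50 139 [  28.19528469 -207.01690382   87.87761339] [  80.6145305  -195.0832383   412.21994954] [  62.56526469 -201.2761682   378.2527975 ]
-40 147 [  28.37553937 -197.04389464   87.7497911 ] [  83.50246947 -185.11239321  413.93411497] [  63.74936985 -191.2206939   383.81125422]
40 118 [  28.0684189  -117.02524357   85.66645978] [  83.16202001 -105.10840862  442.45003977] [  64.109971   -114.03937348  236.56664894]
50 125 [  28.27922091 -106.33996853   84.47971118] [ 83.457193   -95.23030923 445.27924164] [ 67.6135605  -98.97569468 110.54386318]
[  28.0684189  -220.3982927    84.47971118] [ 83.85810793 -81.09977935 446.73569883]
```

Request:
drive_tool([
  {"rx": 0, "ry": 0, "rz": 0, "x": 0, "y": -0.009, "z": -0.038, "jaw": 1},
  {"rx": 0, "ry": 0, "rz": 0, "x": 0, "y": -0.009, "z": -0.038, "jaw": 1},
  {"rx": 0, "ry": 0, "rz": 0, "x": 0, "y": -0.009, "z": -0.038, "jaw": 1},
  {"rx": 0, "ry": 0, "rz": 0, "x": 0, "y": -0.008, "z": -0.037, "jaw": 1},
  {"rx": 0, "ry": 0, "rz": 0, "x": 0.02, "y": 0, "z": 0, "jaw": 1},
  {"rx": 0, "ry": 0, "rz": 0, "x": 0.007, "y": 0, "z": 0, "jaw": 1},
  {"rx": 0, "ry": 0, "rz": 0, "x": 0, "y": 0, "z": 0, "jaw": 1},
  {"rx": 0, "ry": 0, "rz": 0, "x": 0, "y": 0, "z": 0, "jaw": 1},
])

```text
clock: 12.52
tcp_pos: [0.6086, 0.0067, 0.0625]
eef_rot: [[-0.002, 0.974, 0.228], [0.0, 0.228, -0.974], [-1.0, -0.001, -0.001]]
ft_force: [0.6, -0.5, -0.2]
width: 0.0391
```

```bash
python3 -c "
from h import *
rep()
for n in('scene','top'):
    s=optics.snapshot(n);c=proj(s,world([.02,.03,.05]))[0].astype(int);print(n,c)
    a=s['pixels'][c[1]-38:c[1]+38,c[0]-50:c[0]+50,::-1];cv2.imwrite(f'pics/{n}3.png',cv2.resize(a,(600,456),interpolation=cv2.INTER_CUBIC) if 0 else cv2.resize(a,(400,300),interpolation=cv2.INTER_CUBIC))
    q=box(cloud(s))*1000
    for nm,z0,z1,x0,x1,y0,y1 in (('block top',66,82,4,38,-75,75),('box',28,42,-30,-5,-75,70)):
        m=(q[...,2]>z0)&(q[...,2]<z1)&(q[...,0]>x0)&(q[...,0]<x1)&(q[...,1]>y0)&(q[...,1]<y1);p=q[m]
        if len(p): print(nm,len(p),p.min(0).round(1),p.max(0).round(1))
cv2.imwrite('pics/b3.png',np.hstack([cv2.imread('pics/scene3.png'),cv2.imread('pics/top3.png')]))
"
```

```text
t 12.5167 boxpos mm [19.6 -0.3 62.5] z 0.0625 jawyaw-box -0.0 down [-0.002  0.    -1.   ] F [ 0.6 -0.5 -0.2] w 0.0391 j6 [-0.1   0.67  1.75  0.    0.72 -0.33]
scene [247 209]
block top 187 [  4.2 -57.2  66.1] [37.9 55.1 81.8]
box 32 [-29.2  46.5  29.5] [-5.  68.7 42. ]
top [245 154]
```

View pics/b3.png

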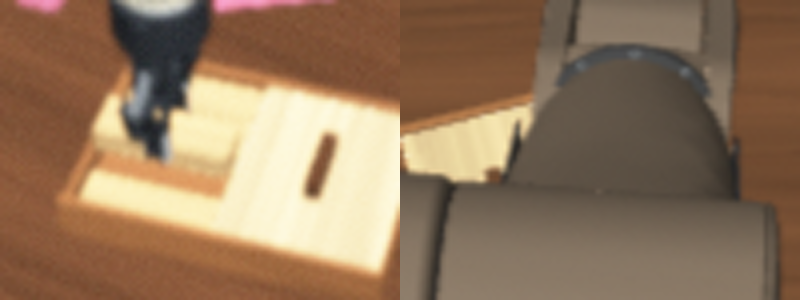

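```bash
python3 -c "
from h import *
for n in('scene','top'):
    s=np.load(n+'0.npz');q=box(cloud(s))*1000
    m=(abs(q[...,0])<70)&(q[...,2]>34)&(q[...,2]<43)
    p=q[m]
    for x0 in(-60,-40,40,60):
        r=p[(abs(p[:,0]-x0)<8)];r=r[r[:,1]>20];w=p[(abs(p[:,0]-x0)<8)&(p[:,1]<-30)];print(n,x0,'lid y',np.sort(r[:,1])[:3].round(1),'max',np.sort(r[:,1])[-3:].round(1))
    w=q[(abs(q[...,0])<70)&(q[...,2]>20)&(q[...,1]<-50)];print('outer y',np.sort(w[:,1])[:8].round(1))
    w=q[(q[...,1]>20)&(q[...,2]>20)&(abs(q[...,0])<80)&(q[...,1]<230)];print('outer +y',np.sort(w[:,1])[-8:].round(1))
    # block tops y extents
    for x0 in(-60,-17,55):
        r=q[(abs(q[...,0]-x0)<12)&(q[...,2]>26)&(q[...,2]<33)&(q[...,1]<70)];print('flat',x0,np.sort(r[:,1])[[0,3,8]].round(1),np.sort(r[:,1])[[-8,-1]].round(1))
"
```

```text
scene -60 lid y [53.8 56.1 56.5] max [187.7 188.8 189.3]
scene -40 lid y [40.6 55.1 55.2] max [189.8 190.  191.9]
scene 40 lid y [22.  25.1 25.2] max [395.5 396.  464.6]
scene 60 lid y [35.5 54.5 55.8] max [457.  459.9 462.5]
outer y [-72.  -71.4 -71.4 -71.1 -70.9 -70.6 -70.6 -70.6]
outer +y [193.9 194.  194.1 194.1 194.1 194.1 194.3 194.4]
flat -60 [-70.6 -68.4 -65.6] [47.5 51.7]
flat -17 [-70.4 -69.2 -64.4] [46.9 61.9]
flat 55 [-69.6 -67.9 -58.1] [47.1 52.5]
top -60 lid y [45.7 57.2 58. ] max [190.6 191.7 194.2]
top -40 lid y [57.7 58.5 59.3] max [191.9 192.5 194.1]
top 40 lid y [21.6 32.7 57.7] max [469.  469.6 469.8]
top 60 lid y [42.5 57.5 61.6] max [449.  458.1 461.2]
outer y [-67.8 -67.8 -67.7 -67.7 -67.5 -67.5 -67.4 -67.2]
outer +y [196.2 196.2 196.3 196.5 196.6 196.7 196.7 196.8]
flat -60 [-67.1 -65.9 -62.2] [51.4 61.9]
flat -17 [-67.  -65.7 -62.6] [53.2 56.5]
flat 55 [-67.8 -65.4 -61.6] [52.3 67.2]
```

Request:
drive_tool([
  {"rx": 0, "ry": 0, "rz": 0, "x": 0, "y": 0.0012, "z": 0.0033, "jaw": 1},
  {"rx": 0, "ry": 0, "rz": 0, "x": 0.01, "y": 0, "z": 0, "jaw": 1},
  {"rx": 0, "ry": 0, "rz": 0, "x": 0.008, "y": 0, "z": 0, "jaw": 1},
  {"rx": 0, "ry": 0, "rz": 0, "x": 0.004, "y": 0, "z": 0, "jaw": 1},
  {"rx": 0, "ry": 0, "rz": 0, "x": 0.003, "y": 0, "z": 0, "jaw": 1},
  {"rx": 0, "ry": 0, "rz": 0, "x": 0, "y": 0, "z": 0, "jaw": 1},
  {"rx": 0, "ry": 0, "rz": 0, "x": 0, "y": 0, "z": 0, "jaw": 1},
])

```text
clock: 13.2
tcp_pos: [0.6104, 0.0046, 0.0381]
eef_rot: [[-0.0, 0.973, 0.229], [0.0, 0.229, -0.973], [-1.0, -0.0, -0.0]]
ft_force: [-0.0, 0.4, -0.9]
width: 0.0391
```

```bash
python3 -c "
from h import *
rep()"
```

```text
t 13.2 boxpos mm [20.8 -2.7 38.1] z 0.0381 jawyaw-box 0.05 down [-0.  0. -1.] F [-0.   0.4 -0.9] w 0.0391 j6 [-0.1   0.71  1.75  0.    0.68 -0.33]
```

Request:
drive_tool([
  {"rx": 0, "ry": 0, "rz": 0, "x": 0.003, "y": 0, "z": 0, "jaw": 1},
  {"rx": 0, "ry": 0, "rz": 0, "x": 0.003, "y": 0, "z": 0, "jaw": 1},
  {"rx": 0, "ry": 0, "rz": 0, "x": 0, "y": 0, "z": 0, "jaw": 1},
  {"rx": 0, "ry": 0, "rz": 0, "x": 0, "y": 0, "z": 0, "jaw": 1},
])

```text
clock: 13.53
tcp_pos: [0.6104, 0.0046, 0.0322]
eef_rot: [[-0.0, 0.973, 0.229], [0.0, 0.229, -0.973], [-1.0, -0.0, -0.0]]
ft_force: [0.2, 0.2, -1.2]
width: 0.0392
```

No contact. I release it into the gap, then raise the tool and look.

Request:
drive_tool([
  {"rx": 0, "ry": 0, "rz": 0, "x": 0.001, "y": 0, "z": 0, "jaw": 1},
  {"rx": 0, "ry": 0, "rz": 0, "x": 0, "y": 0, "z": 0, "jaw": -1},
  {"rx": 0, "ry": 0, "rz": 0, "x": 0, "y": 0, "z": 0, "jaw": -1},
  {"rx": 0, "ry": 0, "rz": 0, "x": 0, "y": 0, "z": 0, "jaw": -1},
  {"rx": 0, "ry": 0, "rz": 0, "x": 0, "y": 0, "z": 0, "jaw": -1},
  {"rx": 0, "ry": 0, "rz": 0, "x": 0, "y": 0, "z": 0, "jaw": -1},
  {"rx": 0, "ry": 0, "rz": 0, "x": 0, "y": 0, "z": 0, "jaw": -1},
  {"rx": 0, "ry": 0, "rz": 0, "x": -0.04, "y": 0, "z": 0, "jaw": -1},
])

```text
clock: 14.2
tcp_pos: [0.6075, 0.0047, 0.0656]
eef_rot: [[-0.011, 0.973, 0.229], [0.001, 0.229, -0.973], [-1.0, -0.01, -0.004]]
ft_force: [0.3, 0.2, -0.1]
width: 0.0856
```

Request:
drive_tool([
  {"rx": 0, "ry": 0, "rz": 0, "x": -0.04, "y": 0, "z": 0, "jaw": 1},
  {"rx": 0, "ry": 0, "rz": 0, "x": 0, "y": 0, "z": 0.04, "jaw": 1},
  {"rx": 0, "ry": 0, "rz": 0, "x": 0, "y": 0, "z": 0.04, "jaw": 1},
  {"rx": 0, "ry": 0, "rz": 0, "x": 0, "y": 0, "z": 0.04, "jaw": 1},
  {"rx": 0, "ry": 0, "rz": 0, "x": 0, "y": 0, "z": 0, "jaw": 1},
  {"rx": 0, "ry": 0, "rz": 0, "x": 0, "y": 0, "z": 0, "jaw": 1},
])

```text
clock: 14.7
tcp_pos: [0.6379, -0.1143, 0.1111]
eef_rot: [[0.0, 0.974, 0.226], [0.0, 0.226, -0.974], [-1.0, 0.0, -0.0]]
ft_force: [0.2, 0.6, -0.0]
width: 0.0123
```

```bash
python3 -c "
from h import *
rep()
s=optics.snapshot('scene');a=s['pixels'][165:260,200:326,::-1];cv2.imwrite('pics/s4.png',cv2.resize(a,(630,475),interpolation=cv2.INTER_CUBIC))
q=box(cloud(s))*1000
for y0 in(-45,-20,5,30):
    m=(abs(q[...,1]-y0)<12)&(abs(q[...,0])<80);p=q[m];print(y0,[(x,round(float(np.median(p[abs(p[:,0]-x)<5,2])),1)) for x in range(-72,80,8)])
"
```

```text
t 14.7 boxpos mm [  20.5 -124.8  111.1] z 0.1111 jawyaw-box -0.14 down [ 0.  0. -1.] F [ 0.2  0.6 -0. ] w 0.0123 j6 [-0.28  0.65  1.61  0.    0.88 -0.51]
-45 [(-72, 542.1), (-64, 532.6), (-56, 521.9), (-48, 509.1), (-40, 491.6), (-32, 478.0), (-24, 468.1), (-16, 423.8), (-8, 418.1), (0, 415.3), (8, 403.7), (16, 400.9), (24, 375.4), (32, 350.7), (40, 30.2), (48, 29.8), (56, 30.1), (64, 29.6), (72, 30.5)]
-20 [(-72, 535.3), (-64, 511.1), (-56, 498.2), (-48, 472.4), (-40, 429.4), (-32, 422.9), (-24, 418.8), (-16, 30.3), (-8, 28.3), (0, 28.6), (8, 28.7), (16, 28.9), (24, 30.0), (32, 30.7), (40, 29.4), (48, 29.4), (56, 29.5), (64, 28.8), (72, 29.9)]
5 [(-72, 513.2), (-64, 31.0), (-56, 30.3), (-48, 29.5), (-40, 31.0), (-32, 30.6), (-24, 30.7), (-16, 30.0), (-8, 30.3), (0, 30.6), (8, 30.1), (16, 30.5), (24, 30.0), (32, 28.8), (40, 28.8), (48, 30.4), (56, 30.3), (64, 29.6), (72, 30.1)]
30 [(-72, 30.5), (-64, 30.5), (-56, 28.7), (-48, 28.7), (-40, 28.8), (-32, 30.9), (-24, 30.3), (-16, 30.2), (-8, 31.8), (0, 29.7), (8, 29.9), (16, 31.0), (24, 31.3), (32, 31.1), (40, 28.8), (48, 30.3), (56, 29.7), (64, 31.3), (72, 31.0)]
```

View pics/s4.png

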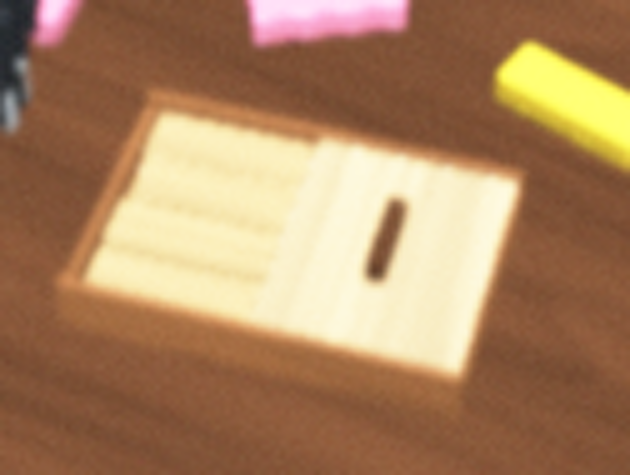

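The view shows four light blocks flat in a row at (195,210), all with tops at about 30 mm and nothing above the rim; the lid is still open. Next I push the grip bar towards -y with closed fingers.

Request:
drive_tool([
  {"rx": 0, "ry": 0, "rz": 0, "x": 0, "y": -0.0195, "z": 0, "jaw": 1},
  {"rx": 0, "ry": 0, "rz": 0, "x": 0, "y": 0, "z": -0.04, "jaw": 1},
  {"rx": 0, "ry": 0, "rz": 0, "x": 0, "y": 0, "z": -0.04, "jaw": 1},
  {"rx": 0, "ry": 0, "rz": 0, "x": 0, "y": 0, "z": -0.04, "jaw": 1},
  {"rx": 0, "ry": 0, "rz": 0, "x": 0, "y": 0, "z": -0.04, "jaw": 1},
  {"rx": 0, "ry": 0, "rz": 0, "x": 0, "y": 0, "z": -0.04, "jaw": 1},
  {"rx": 0, "ry": 0, "rz": 0, "x": 0, "y": 0, "z": -0.04, "jaw": 1},
  {"rx": 0, "ry": 0, "rz": 0, "x": 0, "y": 0, "z": -0.04, "jaw": 1},
])

```text
clock: 15.42
tcp_pos: [0.5532, 0.1588, 0.1114]
eef_rot: [[-0.0, 0.973, 0.231], [0.0, 0.231, -0.973], [-1.0, -0.0, -0.0]]
ft_force: [-0.0, -0.2, -0.5]
width: -0.0001
```

Request:
drive_tool([
  {"rx": 0, "ry": 0, "rz": 0, "x": 0.02, "y": 0, "z": 0, "jaw": 1},
  {"rx": 0, "ry": 0, "rz": 0, "x": 0.01, "y": 0, "z": 0, "jaw": 1},
  {"rx": 0, "ry": 0, "rz": 0, "x": 0, "y": 0, "z": 0, "jaw": 1},
  {"rx": 0, "ry": 0, "rz": 0, "x": 0, "y": 0, "z": 0, "jaw": 1},
  {"rx": 0, "ry": 0, "rz": 0, "x": 0, "y": 0, "z": 0, "jaw": 1},
])

```text
clock: 15.83
tcp_pos: [0.5552, 0.1551, 0.0817]
eef_rot: [[0.0, 0.974, 0.228], [0.0, 0.228, -0.974], [-1.0, 0.0, -0.0]]
ft_force: [0.7, -0.2, -0.4]
width: -0.0001
```

```bash
python3 -c "
from h import *
rep()"
```

```text
t 15.8333 boxpos mm [  1.4 156.4  81.7] z 0.0817 jawyaw-box -0.02 down [ 0.  0. -1.] F [ 0.7 -0.2 -0.4] w -0.0001 j6 [ 0.16  0.61  1.82  0.    0.71 -0.07]
```

Request:
drive_tool([
  {"rx": 0, "ry": 0, "rz": 0, "x": 0.02, "y": 0, "z": 0, "jaw": 1},
  {"rx": 0, "ry": 0, "rz": 0, "x": 0.014, "y": 0, "z": 0, "jaw": 1},
  {"rx": 0, "ry": 0, "rz": 0, "x": 0, "y": 0, "z": 0, "jaw": 1},
  {"rx": 0, "ry": 0, "rz": 0, "x": 0, "y": 0, "z": 0, "jaw": 1},
])

```text
clock: 16.17
tcp_pos: [0.5551, 0.155, 0.0476]
eef_rot: [[-0.001, 0.974, 0.228], [-0.0, 0.228, -0.974], [-1.0, -0.001, -0.0]]
ft_force: [0.4, 0.2, 0.3]
width: 0.0001
```

Request:
drive_tool([
  {"rx": 0, "ry": 0, "rz": 0, "x": 0, "y": 0, "z": 0.006, "jaw": 1},
  {"rx": 0, "ry": 0, "rz": 0, "x": 0, "y": 0, "z": 0.006, "jaw": 1},
  {"rx": 0, "ry": 0, "rz": 0, "x": 0, "y": 0, "z": 0.008, "jaw": 1},
  {"rx": 0, "ry": 0, "rz": 0, "x": 0, "y": 0, "z": 0.01, "jaw": 1},
  {"rx": 0, "ry": 0, "rz": 0, "x": 0, "y": 0, "z": 0.01, "jaw": 1},
  {"rx": 0, "ry": 0, "rz": 0, "x": 0, "y": 0, "z": 0.01, "jaw": 1},
  {"rx": 0, "ry": 0, "rz": 0, "x": 0, "y": 0, "z": 0, "jaw": 1},
])

```text
clock: 16.75
tcp_pos: [0.5669, 0.1051, 0.0474]
eef_rot: [[0.0, 0.974, 0.227], [-0.0, 0.227, -0.974], [-1.0, 0.0, 0.0]]
ft_force: [-0.1, -1.1, -0.4]
width: 0.0001
```

```bash
python3 -c "
from h import *
rep()"
```

```text
t 16.75 boxpos mm [  1.4 105.   47.4] z 0.0474 jawyaw-box -0.05 down [ 0. -0. -1.] F [-0.1 -1.1 -0.4] w 0.0001 j6 [ 0.07  0.67  1.84 -0.    0.64 -0.16]
```

Request:
drive_tool([
  {"rx": 0, "ry": 0, "rz": 0, "x": 0, "y": 0, "z": 0.01, "jaw": 1},
  {"rx": 0, "ry": 0, "rz": 0, "x": 0, "y": 0, "z": 0.01, "jaw": 1},
  {"rx": 0, "ry": 0, "rz": 0, "x": 0, "y": 0, "z": 0.01, "jaw": 1},
  {"rx": 0, "ry": 0, "rz": 0, "x": 0, "y": 0, "z": 0.01, "jaw": 1},
  {"rx": 0, "ry": 0, "rz": 0, "x": 0, "y": 0, "z": 0.01, "jaw": 1},
  {"rx": 0, "ry": 0, "rz": 0, "x": 0, "y": 0, "z": 0.01, "jaw": 1},
])

```text
clock: 17.25
tcp_pos: [0.5802, 0.0477, 0.0473]
eef_rot: [[-0.0, 0.973, 0.229], [0.0, 0.229, -0.973], [-1.0, -0.0, -0.0]]
ft_force: [-0.2, 1.9, 1.4]
width: 0.0001
```

Request:
drive_tool([
  {"rx": 0, "ry": 0, "rz": 0, "x": 0, "y": 0, "z": 0.006, "jaw": 1},
  {"rx": 0, "ry": 0, "rz": 0, "x": 0, "y": 0, "z": 0.006, "jaw": 1},
  {"rx": 0, "ry": 0, "rz": 0, "x": 0, "y": 0, "z": 0.004, "jaw": 1},
  {"rx": 0, "ry": 0, "rz": 0, "x": 0, "y": 0, "z": 0.003, "jaw": 1},
  {"rx": 0, "ry": 0, "rz": 0, "x": 0, "y": 0, "z": 0, "jaw": 1},
])

```text
clock: 17.67
tcp_pos: [0.5845, 0.0298, 0.0472]
eef_rot: [[0.0, 0.973, 0.229], [-0.0, 0.229, -0.973], [-1.0, 0.0, 0.0]]
ft_force: [-0.2, -0.0, -0.2]
width: 0.0
```

```bash
python3 -c "
from h import *
rep()"
```

```text
t 17.6667 boxpos mm [ 1.4 27.7 47.2] z 0.0472 jawyaw-box 0.03 down [ 0. -0. -1.] F [-0.2 -0.  -0.2] w 0.0 j6 [-0.06  0.67  1.82 -0.    0.65 -0.29]
```

Request:
drive_tool([
  {"rx": 0, "ry": 0, "rz": 0, "x": 0, "y": 0, "z": 0.002, "jaw": 1},
  {"rx": 0, "ry": 0, "rz": 0, "x": 0, "y": 0, "z": 0.002, "jaw": 1},
  {"rx": 0, "ry": 0, "rz": 0, "x": 0, "y": 0, "z": 0.002, "jaw": 1},
  {"rx": 0, "ry": 0, "rz": 0, "x": 0, "y": 0, "z": 0.001, "jaw": 1},
  {"rx": 0, "ry": 0, "rz": 0, "x": 0, "y": 0, "z": 0.001, "jaw": 1},
  {"rx": 0, "ry": 0, "rz": 0, "x": 0, "y": 0, "z": 0, "jaw": 1},
])

```text
clock: 18.17
tcp_pos: [0.5862, 0.0223, 0.0472]
eef_rot: [[0.0, 0.973, 0.229], [0.0, 0.229, -0.973], [-1.0, 0.0, -0.0]]
ft_force: [0.6, 0.3, -0.6]
width: 0.0002
```

Request:
drive_tool([
  {"rx": 0, "ry": 0, "rz": 0, "x": 0, "y": 0, "z": 0.002, "jaw": 1},
  {"rx": 0, "ry": 0, "rz": 0, "x": 0, "y": 0, "z": 0.001, "jaw": 1},
  {"rx": 0, "ry": 0, "rz": 0, "x": 0, "y": 0, "z": 0, "jaw": 1},
  {"rx": 0, "ry": 0, "rz": 0, "x": 0, "y": 0, "z": 0, "jaw": 1},
])

```text
clock: 18.5
tcp_pos: [0.587, 0.0194, 0.0473]
eef_rot: [[0.0, 0.973, 0.229], [-0.0, 0.229, -0.973], [-1.0, 0.0, 0.0]]
ft_force: [0.7, 0.2, -0.5]
width: 0.0001
```

```bash
python3 -c "
from h import *
rep()
s=optics.snapshot('scene');a=s['pixels'][165:260,200:326,::-1];cv2.imwrite('pics/s5.png',cv2.resize(a,(630,475),interpolation=cv2.INTER_CUBIC))"
```

```text
t 18.5 boxpos mm [ 1.4 17.  47.3] z 0.0473 jawyaw-box 0.04 down [ 0. -0. -1.] F [ 0.7  0.2 -0.5] w 0.0001 j6 [-0.08  0.68  1.81 -0.    0.66 -0.31]
```

View pics/s5.png

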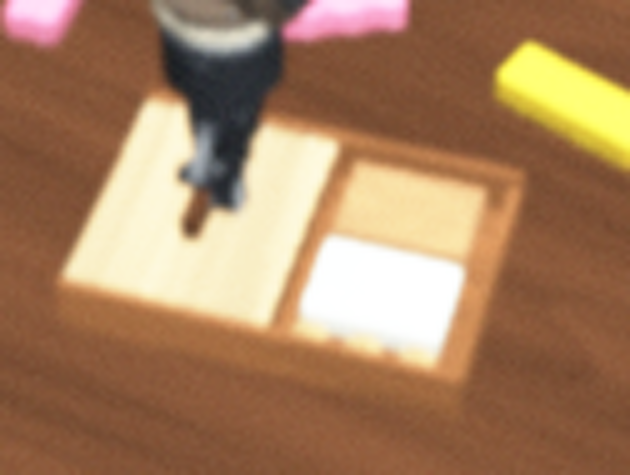

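The lid covers the block bay (grip at about (195,215)) and the second bay is open. I keep pushing until the hard stop shows in the force.

Request:
drive_tool([
  {"rx": 0, "ry": 0, "rz": 0, "x": 0, "y": 0, "z": 0.001, "jaw": 1},
  {"rx": 0, "ry": 0, "rz": 0, "x": 0, "y": 0, "z": 0.001, "jaw": 1},
  {"rx": 0, "ry": 0, "rz": 0, "x": 0, "y": 0, "z": 0, "jaw": 1},
  {"rx": 0, "ry": 0, "rz": 0, "x": 0, "y": 0, "z": 0, "jaw": 1},
])

```text
clock: 18.88
tcp_pos: [0.5873, 0.0177, 0.0473]
eef_rot: [[-0.0, 0.973, 0.229], [0.0, 0.229, -0.973], [-1.0, 0.0, -0.0]]
ft_force: [-1.1, 2.8, 0.9]
width: -0.0002
```

Request:
drive_tool([
  {"rx": 0, "ry": 0, "rz": 0, "x": 0, "y": 0, "z": 0.001, "jaw": 1},
  {"rx": 0, "ry": 0, "rz": 0, "x": 0, "y": 0, "z": 0.001, "jaw": 1},
  {"rx": 0, "ry": 0, "rz": 0, "x": 0, "y": 0, "z": 0, "jaw": 1},
  {"rx": 0, "ry": 0, "rz": 0, "x": 0, "y": 0, "z": 0, "jaw": 1},
])

```text
clock: 19.22
tcp_pos: [0.5873, 0.0175, 0.0473]
eef_rot: [[-0.001, 0.973, 0.229], [0.002, 0.229, -0.973], [-1.0, -0.0, -0.002]]
ft_force: [-1.4, 16.4, 3.3]
width: -0.0001
```

At 16 N the tool no longer moves, so the lid is at its hard stop. I back off, rise, swing clear and check.

Request:
drive_tool([
  {"rx": 0, "ry": 0, "rz": 0, "x": 0, "y": 0, "z": -0.008, "jaw": 1},
  {"rx": 0, "ry": 0, "rz": 0, "x": 0, "y": 0, "z": -0.008, "jaw": 1},
  {"rx": 0, "ry": 0, "rz": 0, "x": -0.03, "y": 0, "z": 0, "jaw": 1},
  {"rx": 0, "ry": 0, "rz": 0, "x": -0.04, "y": 0, "z": 0, "jaw": 1},
  {"rx": 0, "ry": 0, "rz": 0, "x": -0.04, "y": 0, "z": 0, "jaw": 1},
  {"rx": 0, "ry": 0, "rz": 0, "x": -0.02, "y": 0, "z": -0.03, "jaw": 1},
  {"rx": 0, "ry": 0, "rz": 0, "x": 0, "y": 0, "z": -0.04, "jaw": 1},
  {"rx": 0, "ry": 0, "rz": 0, "x": 0, "y": 0, "z": -0.04, "jaw": 1},
])

```text
clock: 19.88
tcp_pos: [0.5591, 0.1389, 0.1791]
eef_rot: [[0.004, 0.974, 0.227], [0.0, 0.227, -0.974], [-1.0, 0.003, 0.001]]
ft_force: [0.3, 0.0, -0.7]
width: -0.0002
```

Request:
drive_tool([
  {"rx": 0, "ry": 0, "rz": 0, "x": 0, "y": 0, "z": -0.04, "jaw": 1},
  {"rx": 0, "ry": 0, "rz": 0, "x": 0, "y": 0, "z": -0.04, "jaw": 1},
  {"rx": 0, "ry": 0, "rz": 0, "x": 0, "y": 0, "z": -0.04, "jaw": 1},
  {"rx": 0, "ry": 0, "rz": 0, "x": 0, "y": 0, "z": -0.04, "jaw": 1},
  {"rx": 0, "ry": 0, "rz": 0, "x": 0, "y": 0, "z": 0, "jaw": 1},
  {"rx": 0, "ry": 0, "rz": 0, "x": 0, "y": 0, "z": 0, "jaw": 1},
])

```text
clock: 20.38
tcp_pos: [0.5214, 0.2958, 0.1771]
eef_rot: [[0.0, 0.973, 0.232], [-0.0, 0.232, -0.973], [-1.0, 0.0, 0.0]]
ft_force: [0.3, 0.1, 0.5]
width: -0.0001
```

```bash
python3 -c "
from h import *
rep()
for n in('scene','top'):
    s=optics.snapshot(n);q=box(cloud(s))*1000
    m=(abs(q[...,0])<45)&(abs(q[...,1])<50)&(q[...,2]>50)&(q[...,2]<70);print(n,'grip',q[m].mean(0).round(1))
    m=(abs(q[...,0])<75)&(q[...,1]>-80)&(q[...,1]<60);p=q[m];l=p[(p[:,2]>35)&(p[:,2]<43)];print('lid y',np.percentile(l[:,1],[.5,2,98,99.5]).round(1),'z',np.median(l[:,2]))
    cv2.imwrite(f'pics/{n}6.png',s['pixels'][:,:,::-1])
    b=np.load(n+'0.npz')['pixels'].astype(int);d=abs(b-s['pixels'].astype(int)).max(2)
    for nm,w in(('mug',[.516,.434,.05]),('remote',[.55,-.42,.01])):
        u,v=proj(s,np.array(w))[0].astype(int);print(nm,(u,v),'changed px',(d[v-25:v+25,u-22:u+22]>60).sum())
"
```

```text
t 20.3833 boxpos mm [  0.7 301.1 177.1] z 0.1771 jawyaw-box 0.24 down [ 0. -0. -1.] F [0.3 0.1 0.5] w -0.0001 j6 [ 0.41  0.51  1.68 -0.    0.95  0.17]
scene grip [ 5.1 -1.9 57.5]
lid y [-70.  -68.1  57.7  59.4] z 38.90454769966085
mug (np.int64(375), np.int64(241)) changed px 0
remote (np.int64(151), np.int64(160)) changed px 0
top grip [-0.8  0.4 57.9]
lid y [-67.2 -65.5  57.6  59.4] z 38.83927093042965
mug (np.int64(125), np.int64(182)) changed px 401
remote (np.int64(377), np.int64(168)) changed px 0
```

View pics/scene6.png

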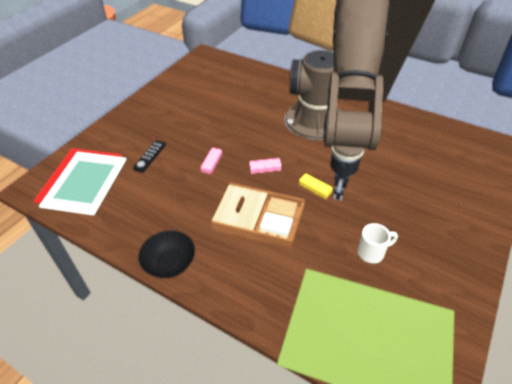

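The lid is shut at (240,205), the mug (375,243) and remote (150,155) look unmoved, and the arm is clear. I hand in.

```bash
python3 -c "
from bench import bot
print(bot.hand_in())"
```

```text
the job is handed in; nothing more can be done
None
```

The edge block now lies flat in the row with the other three, the lid is slid fully shut, and the job is handed in at about 20.5 s of the 72 s allowed.

**How it was done:** I gripped the raised part of the edge block and used it to push its neighbours against both walls. Then I lifted it out, toppled it flat on the table, regripped it by its 40 mm width and dropped it into the gap. With closed fingers behind the grip bar I pushed the lid shut.

**Last checks:**
- **Blocks:** where the arm did not block the view, all tops read about 30 mm before the lid closed, 2 mm below the rim.
- **Lid:** it stopped hard under a 16 N push. The grip bar then measured y ≈ 0.4 mm (top camera) and -1.9 mm (scene camera) against 0 expected. The two cameras disagree by about 3 mm in y, including on the box itself.
- **Mug and remote:** the scene camera shows no changed pixels around either. The top camera shows 401 changed pixels around the mug. I put this down to the arm parked in that view, but I did not check that picture.

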